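# Open the slide chamber and set its lid on the stand

### The job

Open the humid slide chamber: push its lid along by the knob until it comes up against the end stop and its other end is out from under the hood, then lift the lid off by the knob. Set it on the plate of the adjustable stand, centred and with its long sides along those of the plate; nobody has measured how high the plate is set, so lower the lid gently until you feel it stand flat on the plate, and only then let go. Leave the small bottle and the pen between the two alone.

Things in the scene. Friction and masses are not known exactly. Their poses are not given: they have to be found in the camera images.
- chamber: white plastic slide chamber fixed to the worktop, 176 (x) x 108 (y) mm, 57 mm high at most. Origin: centre of its underside, on the worktop; x along its length, z up. The lid lies on its rim, 45 mm up, between side rails 53 mm high with 2 mm play each side. Shut, the lid's centre is at x = +8 to +12 mm; pushed along -x it meets the end stop at x = -12 mm and can then be lifted straight up.
- chamber_hood (a point): middle of the free edge of the hood at the chamber's +x end, at x = +68 mm, 55 mm above the worktop; axes as the chamber's. The hood's underside is 53 mm and its top 57 mm up; it covers the last 10 to 14 mm of the shut lid and keeps it from being lifted. With the lid at the end stop the lid is 10 mm clear of it.
- lid_knob (a point): centre of the head of the bar knob over the centre of the loose grey lid, 26 mm above the lid's underside; x along the lid, y across, z up, at the start as the chamber's within a degree. Lid 140 (x) x 96 (y) x 5 mm, 150 to 310 g; knob head 18 (x) x 44 (y) x 24 mm, its top 38 mm above the lid's underside, on a 13 x 36 mm neck 9 mm high. The lid slides on the rim with under 3 N.
- stand: steel stand, fixed: a level plate on a telescopic column. Origin: underside of its foot, on the worktop, below the plate's centre; x along the plate's long sides, z up. Plate 150 (x) x 106 (y) x 5 mm, its top anywhere from 49 to 94 mm above the worktop: this pose does not tell it. The column's clamp holds it against 50 N. A small clamp screw points to -x below the plate.
- oil_bottle: small brown dropper bottle, 26 mm wide and 62 mm high, standing loose between chamber and stand; origin at the centre of its underside. To be left alone.
- pen: white pen, 142 x 9 x 11 mm, lying loose between chamber and stand, about along the world's x; origin at the centre of its underside. To be left alone.

How it is judged:
By the outcome, as a careful person would: the job done as asked, in the order asked, and still so for the second after the job is handed in, with the robot touching nothing.
It also fails if it takes over 54 s, if anything falls off the work surface, if the arm or the gripper's body presses on something with over 40 N, if the wrist force passes 120 N, or if a joint passes its speed limit or range.

### The arm

A 6-joint arm with a two-finger parallel gripper is mounted at the origin on a cart in front of the work surface, level with it; the furniture and walls round the work are solid. World frame = base frame: x ahead of the robot, y to its left, z up, the work surface at z = 0. Lengths are in mm, angles in rad, forces in N, time in s.
With the tool pointing down it reaches from about 275 to 750 mm from the base axis. Payload 10.2 kg.
Tool frame: the origin (TCP) lies at the very end of the fingers, on their centre line; the grasp point (between the pads) lies 19 mm behind it; z points along the fingers, y is the line along which they close (so a half turn about z gives the same grasp; the last joint's range is limited). The gripper opens to 85 mm and grips with 20 to 120 N. Pads are 22 mm wide; open, the fingers measure 114 mm over their backs; the gripper's body (76 mm by 85 mm) begins 54 mm behind the grasp point. The pads swing forward as they close: fully open they stand 13 mm farther back than shut.
Start: joints at [1.08, 0.313, 1.498, -0, 1.331, -0.223], TCP at [138.933, 506.289, 231.294] pointing down, gripper open.
Joint ranges: [-2.94, 2.94], [-0.97, 2.17], [0.19, 2.56], [-1.23, 4.37], [0.02, 3.11], [-2.88, 2.88]. Speed limits (rad/s): [2.39, 2.39, 3.01, 3.14, 3.14, 3.14].

### API

Orientations are given as a unit quaternion [w, x, y, z].
In Python, from rig import ctrl, optics gives the robot as it stands. The module is installed in compiled form; this text tells all that it offers.
- The arm moves only by the shell command python3 -m handwheel 'ROWS' [FORCE]. ROWS is JSON, a list that holds one entry, the list of rows, each a list of 5 numbers: the gripper command: -1 is fully open, 1 is shut, values between are in proportion, then the shift along the world's x, y, z in units of 50 mm (1.0 is 50 mm), then the turn about the world's z in units of 8 degrees (1.0 is 8 degrees). In form: [[[gripper, tx, ty, tz, twist], ...]]. A call has 1 to 10 rows; each row shifts and turns the commanded pose from where the row before left it; what a row does not reach is not made up. A row lasts 1/10 s, in which the tool goes at most 50 mm and 8.59 degrees, less where a joint would pass 70% of its speed; a pose out of reach is approached as far as the arm can. A call is refused whole if a number of a shift passes 1 or a number of a turn 1, either way. A call with a gripper value outside its range is refused whole. The fingers move at their own pace and stop on an object; FORCE is the grip in N (left out, the last holds). Time passes only in rows, so rows that do not move let the fingers close. It gives the time, the measured TCP pose, the force, the opening and the grip force at its end, in the units of the state.
- ctrl.sense(): the state, without advancing time (a new reading comes with each control period).
- optics.capture(name): name is "scene" or "top" or "wrist"; returns a dict with "img" (420x560x3 uint8, blue, green, red), "K" (3x3 intrinsics, pixels), "dist_coeffs" ([k1, k2, p1, p2, k3] as OpenCV has them; the pictures are not rectified), "R" (3x3) and "t" (3): a world point X has camera coordinates R X + t. Camera axes: x right, y down, z forward; pixel columns grow to the right and rows downward; lengths in mm; the calibration is good to about 2 mm. A picture is of the moment at which its call begins. There is no depth.
- ctrl.finish_job(): hands the job in; it is judged then, once.
The state is a dict: "time_s": time; "joints": joint angles; "dq": joint speeds; "tau": joint torques, N m; "eef_pos": TCP position; "ee_rot": TCP orientation; "force": force on the tool from outside, world axes, zero at the start; "wrist_torque": the same for the moment, N m; "grip_width": opening from 0.0 (shut) to 1.0 (fully open); "grip_force": force on a finger pad.
Only numpy, scipy, OpenCV 4.12 (cv2) and the standard library are available. Lean on these libraries where they do the work, as an engineer would, in place of code of your own. Each camera call takes 0.05 s, during which the arm holds its last target. There are 200 camera calls.

## Working session

There is one attempt and no reset: what is moved stays moved. The work goes in short steps, Python scripts to look and compute and a shell command to move; the robot and the scene stay as the last step left them, time stands still between calls to the robot, and variables do not carry over. Pictures are saved under pics/ and viewed, at most 12 in all, crops included, and the job is handed in when it is done.

```bash
mkdir -p pics
python3 - <<'E'
from rig import ctrl, optics
import cv2,numpy as np
s=ctrl.sense(); print({k:np.round(v,3).tolist() for k,v in s.items()})
for n in ("scene","top"):
    c=optics.capture(n); cv2.imwrite(f"pics/{n}0.png",c["img"]); np.savez(f"pics/{n}0.npz",**c)
    print(n,np.round(c["K"],1).tolist(),np.round(c["R"],3).tolist(),np.round(c["t"],1).tolist(),c["dist_coeffs"])
E
```

```text
{'time_s': 0.0, 'joints': [1.08, 0.313, 1.498, -0.0, 1.331, -0.223], 'dq': [0.001, -0.0, 0.0, 0.001, 0.0, 0.0], 'tau': [-0.001, -41.227, -25.973, -0.0, 0.004, -0.0], 'eef_pos': [138.803, 506.037, 230.733], 'ee_rot': [-0.0, 0.133, 0.991, -0.001], 'force': [-0.172, 0.506, 0.12], 'wrist_torque': [0.005, 0.031, -0.052], 'grip_force': 0.0, 'grip_width': 1.005}
scene [[498.2, 0.0, 277.7], [0.0, 498.2, 206.2], [0.0, 0.0, 1.0]] [[0.814, -0.581, 0.025], [-0.243, -0.379, -0.893], [0.528, 0.72, -0.45]] [-435.9, 201.4, 979.1] [-0.16202848  0.          0.          0.          0.        ]
top [[381.0, 0.0, 277.4], [0.0, 381.0, 206.6], [0.0, 0.0, 1.0]] [[-0.016, -1.0, 0.006], [-0.988, 0.015, -0.153], [0.153, -0.009, -0.988]] [8.6, 519.9, 841.6] [-0.02657947  0.          0.          0.          0.        ]
```

View pics/top0.png

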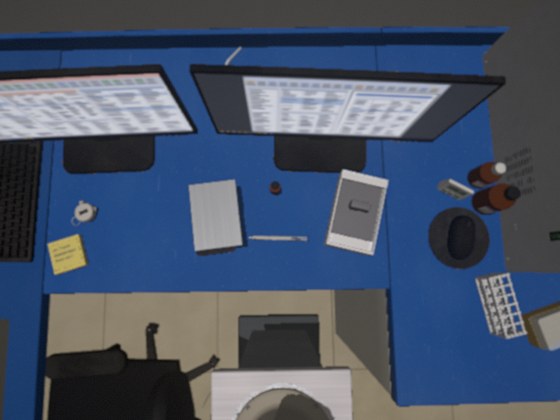

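View pics/scene0.png

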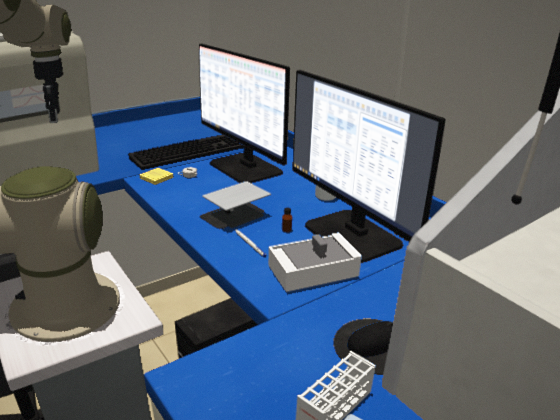

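Top view: the chamber (white, grey lid and dark knob) is around (357,212), the stand plate around (216,215), the bottle at (275,187) and the pen at (278,238). The scene view shows the same layout. I'll zoom in to tell the hood end from the other end.

Run:
```python
import cv2,numpy as np
a=cv2.imread("pics/top0.png")[160:270,180:400]; b=cv2.imread("pics/scene0.png")[220:300,190:380]
a=cv2.resize(a,(660,330),interpolation=cv2.INTER_CUBIC); b=cv2.resize(b,(641,270),interpolation=cv2.INTER_CUBIC)
o=np.zeros((600,660,3),np.uint8); o[:330]=a; o[330:,:641]=b; cv2.imwrite("pics/zoom.png",o)
```

```text
(no output)
```

View pics/zoom.png

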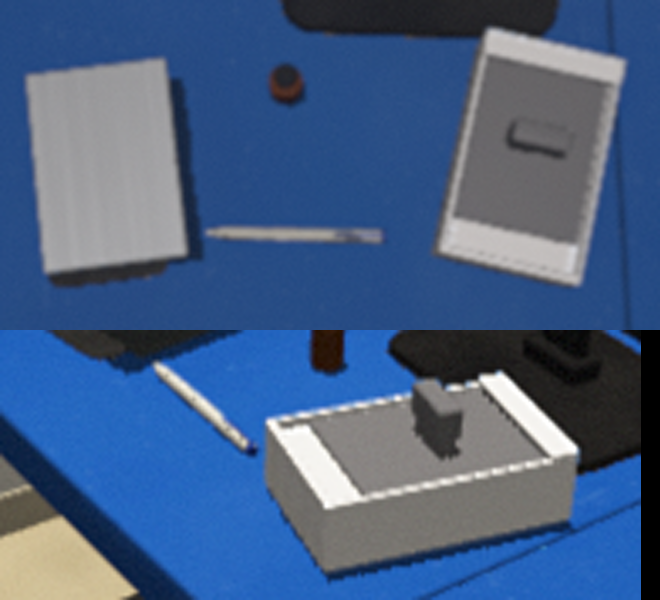

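The hood (raised above the rails) is at the far end of the chamber, so chamber +x points away from the robot and the lid must be pushed towards it. Now rough poses.

```bash
cat > h.py <<'E'
import cv2,numpy as np
def ray(c,p):
    u=cv2.undistortPoints(np.array(p,float).reshape(-1,1,2),c["K"],c["dist_coeffs"])[:,0]
    R=np.array(c["R"]);return -R.T@c["t"],np.c_[u,np.ones(len(u))]@R
def plane(c,p,z):
    o,d=ray(c,p);return o+d*((z-o[2])/d[:,2])[:,None]
def tri(c1,p1,c2,p2):
    out=[]
    for a,b in zip(p1,p2):
        (o,d),(q,e)=ray(c1,[a]),ray(c2,[b]);d=d[0];e=e[0]
        s=np.linalg.lstsq(np.c_[d,-e],q-o,rcond=None)[0]
        A,B=o+s[0]*d,q+s[1]*e;out.append(np.r_[(A+B)/2,np.linalg.norm(A-B)])
    return np.array(out)
def proj(c,X):
    return cv2.projectPoints(np.array(X,float).reshape(-1,1,3),cv2.Rodrigues(np.array(c["R"]))[0],np.array(c["t"],float),c["K"],c["dist_coeffs"])[0][:,0]
E
python3 - <<'E'
from h import *
t=dict(np.load("pics/top0.npz"));s=dict(np.load("pics/scene0.npz"))
T=lambda x,y:[180+(x+.5)/3-.5,160+(y+.5)/3-.5]
S=lambda x,y:[190+x*190/641,220+(y-330)*80/270]
print("hood corners z57",plane(t,[T(488,29),T(625,60)],57).round(1).tolist())
print("near corners z53",plane(t,[T(442,250),T(582,280)],53).round(1).tolist())
print("hood tri TL,TR",tri(t,[T(488,29),T(625,60)],s,[S(500,373),S(578,450)]).round(1).tolist())
print("knob top z83",plane(t,[T(543,132)],83).round(1))
im=t["img"].astype(int);m=((im.max(2)-im.min(2)<30)&(im.mean(2)>90)).astype(np.uint8);m[:, :185]=0;m[:,250:]=0;m[:170]=0;m[255:]=0
cs=max(cv2.findContours(m,0,2)[0],key=cv2.contourArea);r=cv2.minAreaRect(cs);b=cv2.boxPoints(r);print("plate rect px",r)
for z in(49,94):
    w=plane(t,b,z);print(z,w.mean(0).round(1),[np.linalg.norm(w[i]-w[i-1]).round(1) for i in range(4)],w.round(0).tolist())
E
```

```text
hood corners z57 [[602.0, -150.5, 57.0], [576.2, -255.0, 57.0]]
near corners z53 [[433.3, -109.5, 53.0], [409.2, -213.7, 53.0]]
hood tri TL,TR [[601.7, -150.3, 56.3, 1.2], [575.8, -254.7, 57.3, 0.9]]
knob top z83 [[ 517. -183.   83.]]
plate rect px ((214.74014282226562, 214.91458129882812), (66.55840301513672, 48.103919982910156), 83.41805267333984)
49 [502.4 144.1  49. ] [np.float64(153.6), np.float64(111.0), np.float64(153.8), np.float64(108.1)] [[573.0, 209.0, 49.0], [584.0, 98.0, 49.0], [432.0, 81.0, 49.0], [421.0, 188.0, 49.0]]
94 [496.3 137.   94. ] [np.float64(145.6), np.float64(105.2), np.float64(145.8), np.float64(102.5)] [[563.0, 198.0, 94.0], [574.0, 94.0, 94.0], [429.0, 77.0, 94.0], [419.0, 179.0, 94.0]]
```

Chamber pose is about (505,-182), yaw -13.8°. Sizes and heights fit (sides 174 and 107 mm, hood 57 mm). I'll move above it with the tool turned so the fingers close along the chamber's x, and look from near.

```bash
python3 -m handwheel '[[[0,0.45,-0.86,0.1,-0.69],[0,0.45,-0.86,0,-0.69],[0,0.45,-0.86,0,-0.69],[0,0.45,-0.86,0,-0.69],[0,0.45,-0.86,0,-0.69],[0,0.45,-0.86,0,-0.69],[0,0.45,-0.86,0,-0.69],[0,0.45,-0.86,0,-0.69],[0,0.45,-0.86,0,-0.69],[0,0.45,-0.86,0,-0.69]]]' && python3 -m handwheel '[[[0,0.45,-0.86,0,-0.69],[0,0.45,-0.86,0,-0.69],[0,0.45,-0.86,0,-0.69],[0,0.45,-0.86,0,-0.69],[0,0.45,-0.86,0,-0.69],[0,0.45,-0.86,0,-0.69],[0,0,0,0,0],[0,0,0,0,0]]]'
python3 - <<'E'
from rig import ctrl,optics
from h import *
c=optics.capture("wrist");cv2.imwrite("pics/w1.png",c["img"]);np.savez("pics/w1.npz",**c)
s=ctrl.sense();print(s["eef_pos"],s["ee_rot"],s["joints"],s["grip_width"])
E
```

```text
time_s: 1.1
eef_pos: [364.3, 74.3, 236.3]
ee_rot: [0.0, 0.579, 0.815, 0.0]
force: [0.7, 0.4, 0.2]
grip_width: 0.497
grip_force: 0.0
time_s: 1.9
eef_pos: [498.7, -182.0, 235.4]
ee_rot: [-0.001, 0.786, 0.618, -0.0]
force: [0.5, -0.1, 0.0]
grip_width: 0.5
grip_force: 0.0
[ 498.56431177 -181.1499228   235.88473193] [-6.52213190e-04  7.85982439e-01  6.18248468e-01 -1.13608679e-04] [-5.69659128e-01  3.22242447e-01  1.47282141e+00  2.19204343e-04
  1.34783550e+00 -3.31936322e-01] 0.5049334131847905
```

View pics/w1.png

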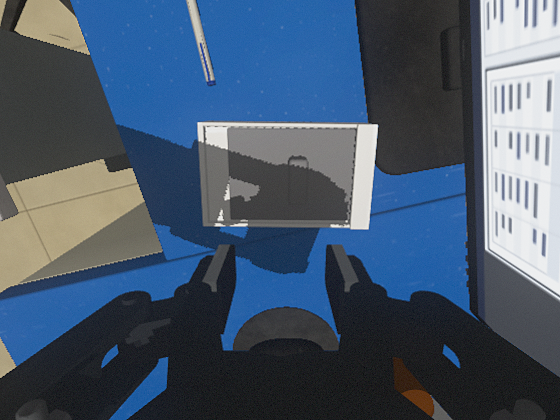

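The wrist view shows the chamber with its hood at the right (358–378,125–229), the lid's free edge at about x=228, and the knob in shadow near (298,170). I'll zoom with more contrast.

Run:
```python
from h import *
a=cv2.imread("pics/w1.png")[110:240,190:390]
a=cv2.resize(a,None,fx=4,fy=4,interpolation=cv2.INTER_CUBIC)
a=(255*(a/255.)**.55).astype(np.uint8);cv2.imwrite("pics/w1z.png",a)
c=dict(np.load("pics/w1.npz"));print(np.round(-c["R"].T@c["t"],1),np.round(c["R"],3).tolist(),c["K"][0,0])
```

```text
[ 515.7 -114.6  377.4] [[0.971, -0.238, -0.001], [-0.228, -0.934, 0.273], [-0.066, -0.265, -0.962]] 324.092103293052
```

View pics/w1z.png

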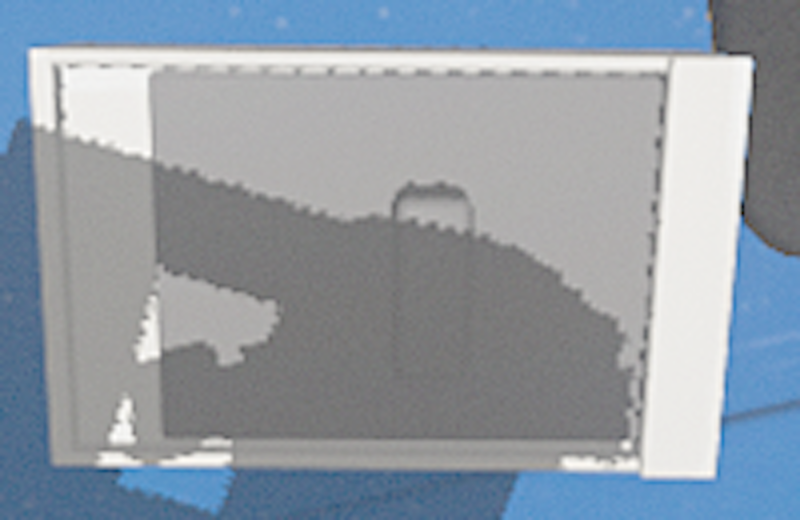

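Run:
```python
from h import *
c=dict(np.load("pics/w1.npz"));W=lambda *p:[[190+(x+.5)/4-.5,110+(y+.5)/4-.5] for x,y in p]
def ang(a,b):return np.degrees(np.arctan2(*(b-a)[1::-1]))
h=plane(c,W((668,57),(641,477),(752,57),(716,477)),57);print("hood",h.round(1).tolist(),[round(ang(h[1],h[0])-90,1),round(ang(h[3],h[2])-90,1)])
l=plane(c,W((151,72),(164,438)),50);print("lid edge",l.round(1).tolist(),ang(l[1],l[0])-90,np.linalg.norm(l[0]-l[1]))
k=plane(c,W((394,187),(474,187),(396,375),(470,375)),83);print("knob",k.round(1).tolist(),k.mean(0),np.linalg.norm(k[0]-k[1]),np.linalg.norm(k[0]-k[2]))
th=np.radians(-13.8);u=np.array([np.cos(th),np.sin(th)])
print("centre from hood free edge",h[:2].mean(0)[:2]-68*u,"outer",h[2:].mean(0)[:2]-88*u,"lid centre from edge",l.mean(0)[:2]+70*u)
```

```text
hood [[584.0, -143.7, 57.0], [558.3, -247.9, 57.0], [603.6, -148.5, 57.0], [577.4, -252.6, 57.0]] [np.float64(-13.8), np.float64(-14.1)]
lid edge [[461.1, -117.6, 50.0], [437.8, -209.8, 50.0]] -14.197587307784161 95.11161248905076
knob [[513.0, -154.9, 83.0], [530.7, -159.2, 83.0], [503.2, -198.1, 83.0], [520.2, -202.3, 83.0]] [ 516.78370889 -178.61124641   83.        ] 18.148793460541835 44.3652762868747
centre from hood free edge [ 505.09652572 -179.590222  ] outer [ 505.06298353 -179.55478395] lid centre from edge [ 517.42225278 -180.41350295]
```

Everything agrees: the knob is at (517,-179.5), yaw -14°, measuring 18×44 mm, and the lid is 12 mm from the chamber centre. Now down to the knob.

```bash
python3 -m handwheel '[[[0,0.37,0.02,-0.4,-0.05],[0,0,0,-0.8,0],[0,0,0,-0.8,0],[0,0,0,-0.7,0],[0,0,0,-0.4,0],[0,0,0,-0.24,0],[0,0,0,-0.24,0],[0,0,0,0,0],[0,0,0,0,0]]]' 40
python3 - <<'E'
from rig import ctrl,optics
from h import *
c=optics.capture("wrist");cv2.imwrite("pics/w2.png",c["img"])
E
```

```text
time_s: 2.85
eef_pos: [517.8, -180.7, 58.1]
ee_rot: [0.001, 0.788, 0.615, 0.0]
force: [-0.5, -1.1, 0.1]
grip_width: 0.498
grip_force: 0.0
```

View pics/w2.png

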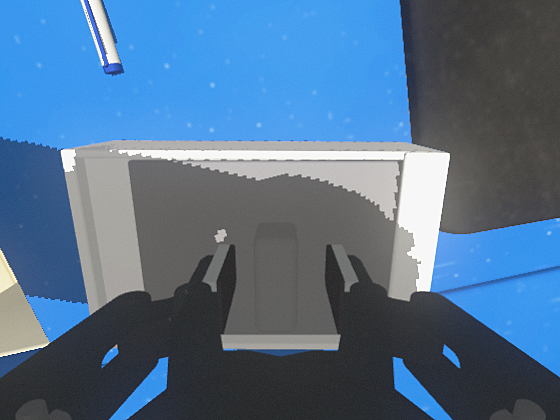

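The knob (255–297, 220–335) stands midway between the fingers (inner faces at about 235 and 328), so I'll close.

```bash
python3 -m handwheel '[[[1,0,0,0,0],[1,0,0,0,0],[1,0,0,0,0],[1,0,0,0,0],[1,0,0,0,0],[1,0,0,0,0],[1,0,0,0,0]]]' 50
```

```text
time_s: 3.6
eef_pos: [517.0, -180.6, 58.1]
ee_rot: [-0.0, 0.788, 0.615, -0.0]
force: [-5.1, 1.5, 6.7]
grip_width: 0.2
grip_force: 50.4
```

```bash
python3 -m handwheel '[[[1,-0.05,0.0125,0,0],[1,-0.1,0.025,0,0],[1,-0.1,0.025,0,0],[1,-0.1,0.025,0,0],[1,-0.04,0.01,0,0],[1,0,0,0,0],[1,0,0,0,0]]]' 50; python3 -m handwheel '[[[1,-0.02,0.005,0,0],[1,0,0,0,0],[1,-0.02,0.005,0,0],[1,0,0,0,0]]]'
```

```text
time_s: 4.3
eef_pos: [498.0, -176.1, 58.1]
ee_rot: [0.001, 0.788, 0.615, 0.0]
force: [0.9, -0.5, 7.5]
grip_width: 0.2
grip_force: 50.5
time_s: 4.7
eef_pos: [496.4, -175.7, 58.1]
ee_rot: [0.001, 0.788, 0.615, 0.0]
force: [2.9, -0.6, 6.0]
grip_width: 0.2
grip_force: 50.2
```

```bash
for i in 1 2; do python3 -m handwheel '[[[1,-0.02,0.005,0,0],[1,0,0,0,0],[1,0,0,0,0]]]' | grep -E "eef|force: \["; done
```

```text
eef_pos: [495.4, -175.5, 58.1]
force: [1.4, -1.3, 5.5]
eef_pos: [494.4, -175.2, 58.1]
force: [2.4, -1.0, 5.4]
```

```bash
for i in 1 2; do python3 -m handwheel '[[[1,-0.02,0.005,0,0],[1,0,0,0,0],[1,0,0,0,0]]]' | grep -E "eef|force: \["; done
```

```text
eef_pos: [493.8, -175.2, 58.1]
force: [5.0, -2.7, 4.3]
eef_pos: [493.6, -175.3, 58.4]
force: [9.2, -2.6, 2.6]
```

The arm stops at x≈493.6 with the force rising to 9 N, so the lid is at the end stop (about 24 mm of travel, as expected). I'll ease the push and lift gently.

```bash
python3 -m handwheel '[[[1,0.024,-0.006,0,0],[1,0,0,0.03,0],[1,0,0,0.04,0],[1,0,0,0.06,0],[1,0,0,0.06,0],[1,0,0,0.06,0],[1,0,0,0.06,0],[1,0,0,0.06,0],[1,0,0,0,0],[1,0,0,0,0]]]' 60
python3 - <<'E'
from rig import ctrl,optics
from h import *
c=optics.capture("wrist");cv2.imwrite("pics/w3.png",c["img"]);s=ctrl.sense();print(s["force"],s["wrist_torque"])
E
```

```text
time_s: 6.9
eef_pos: [493.0, -174.6, 75.7]
ee_rot: [-0.0, 0.788, 0.615, -0.0]
force: [1.0, 0.1, -2.8]
grip_width: 0.193
grip_force: 60.4
[ 0.71361426 -1.089887   -2.95739342] [-0.00585614  0.00509449  0.02799947]
```

View pics/w3.png

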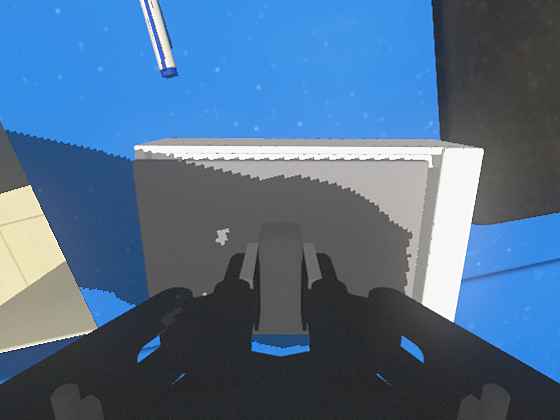

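The lid hangs level on the knob (weight about 2.9 N, torque about 0), its right edge at x≈430 clear of the hood at 440+. Now I'll raise it high and get the stand from both fixed cameras' first pictures.

```bash
python3 -m handwheel '[[[1,0,0,0.2,0],[1,0,0,0.5,0],[1,0,0,0.5,0],[1,0,0,0.4,0],[1,0,0,0.1,0],[1,0,0,0,0]]]' 60
python3 - <<'E'
from h import *
t=dict(np.load("pics/top0.npz"));s=dict(np.load("pics/scene0.npz"))
def quad(c,x0,x1,y0,y1,th):
    im=c["img"].astype(int);m=((im.max(2)-im.min(2)<45)&(im.mean(2)>th)).astype(np.uint8);k=np.zeros_like(m);k[y0:y1,x0:x1]=1;m*=k
    cs=max(cv2.findContours(m,0,1)[0],key=cv2.contourArea)
    h=cv2.convexHull(cs);q=cv2.approxPolyDP(h,6,True)[:,0].astype(float)
    # refine: fit lines to contour points near each side
    P=cs[:,0].astype(float);L=[]
    for i in range(len(q)):
        a,b=q[i],q[(i+1)%len(q)];d=(b-a)/np.linalg.norm(b-a);n=np.array([-d[1],d[0]]);s_=(P-a)@d
        M=P[(abs((P-a)@n)<2)&(s_>4)&(s_<np.linalg.norm(b-a)-4)]
        vx,vy,x,y=cv2.fitLine(M.astype(np.float32),cv2.DIST_HUBER,0,.01,.01).ravel();L.append(np.cross([x,y,1],[x+vx,y+vy,1]))
    o=[]
    for i in range(len(L)):
        p=np.cross(L[i-1],L[i]);o.append(p[:2]/p[2])
    return np.array(o)
qt=quad(t,185,250,170,258,90);qs=quad(s,195,280,178,216,110);print(qt.round(1).tolist(),qs.round(1).tolist())
# match by projecting plate corners of the top view at z~72
e=proj(s,plane(t,qt,72));idx=[int(np.argmin(np.linalg.norm(qs-p,axis=1))) for p in e];print(e.round(1).tolist(),idx)
X=tri(t,qt,s,qs[idx]);print(X.round(1).tolist(),X.mean(0))
z=X[:,2].mean();w=plane(t,qt,z);print([np.linalg.norm(w[i]-w[i-1]).round(1) for i in range(4)])
for z in (60,70,80):
  for c,q in((t,qt),(s,qs)):
    w=plane(c,q,z)[:,:2];print(z,w.mean(0).round(1),[(np.linalg.norm(w[i]-w[i-1]).round(1),np.degrees(np.arctan2(*(w[i]-w[i-1])[::-1])).round(1)) for i in range(len(w))])
E
```

```text
time_s: 7.55
eef_pos: [493.2, -174.7, 161.3]
ee_rot: [0.001, 0.788, 0.615, 0.0]
force: [-0.6, -0.6, -4.0]
grip_width: 0.195
grip_force: 60.5
[[234.3, 179.1], [241.9, 244.4], [194.4, 250.4], [188.2, 184.7]] [[269.1, 193.8], [225.6, 209.3], [201.7, 195.7], [246.7, 181.2]]
[[270.4, 191.0], [225.6, 206.9], [201.8, 192.9], [245.9, 178.7]] [0, 1, 2, 3]
[[579.2, 99.0, 63.3, 4.3], [432.5, 80.8, 65.2, 0.0], [420.9, 186.2, 62.9, 0.1], [570.5, 202.4, 63.1, 1.7]] [500.75264928 142.09758075  63.62054523   1.51874055]
[np.float64(105.4), np.float64(149.4), np.float64(105.8), np.float64(149.7)]
60 [501.5 142.5] [(np.float64(105.9), np.float64(-83.8)), (np.float64(150.0), np.float64(-173.5)), (np.float64(106.3), np.float64(96.4)), (np.float64(150.4), np.float64(6.4))]
60 [504.3 148.6] [(np.float64(102.9), np.float64(-86.7)), (np.float64(144.3), np.float64(-173.8)), (np.float64(103.1), np.float64(97.7)), (np.float64(152.2), np.float64(6.1))]
70 [500.1 140.9] [(np.float64(104.6), np.float64(-83.8)), (np.float64(148.3), np.float64(-173.5)), (np.float64(105.0), np.float64(96.4)), (np.float64(148.6), np.float64(6.4))]
70 [493.5 130.6] [(np.float64(101.1), np.float64(-86.7)), (np.float64(141.8), np.float64(-173.8)), (np.float64(101.3), np.float64(97.7)), (np.float64(149.5), np.float64(6.1))]
80 [498.8 139.3] [(np.float64(103.4), np.float64(-83.8)), (np.float64(146.5), np.float64(-173.5)), (np.float64(103.8), np.float64(96.4)), (np.float64(146.9), np.float64(6.4))]
80 [482.6 112.5] [(np.float64(99.3), np.float64(-86.7)), (np.float64(139.3), np.float64(-173.8)), (np.float64(99.5), np.float64(97.7)), (np.float64(146.8), np.float64(6.1))]
```

Plate: centre about (501,141.5), yaw 6.4°, top roughly 63–73 mm. I'll carry the lid across at height, then compare the lid and plate in the same top camera.

```bash
python3 -m handwheel '[[[1,0.02,0.3,0,0.1],[1,0.02,0.7,0,0.35],[1,0.02,0.9,0,0.35],[1,0.02,0.9,0,0.35],[1,0.02,0.9,0,0.35],[1,0.02,0.9,0,0.35],[1,0.02,0.9,0,0.35],[1,0,0.6,0,0.26],[1,0,0.22,0,0.1],[1,0,0,0,0]]]' 60;  python3 -m handwheel '[[[1,0,0,-0.4,0],[1,0,0,-0.3,0],[1,0,0,-0.1,0],[1,0,0,0,0],[1,0,0,0,0]]]'
python3 - <<'E'
from rig import ctrl,optics
from h import *
ims=[]
for n in("top","scene","wrist"):
    c=optics.capture(n);np.savez(f"pics/{n}4.npz",**c);ims.append(c["img"])
s=ctrl.sense();q=s["ee_rot"];print(s["eef_pos"],2*np.degrees(np.arctan2(q[2],q[1]))-90)
a=cv2.resize(ims[0][150:290,160:300],(400,400),interpolation=2);b=cv2.resize(ims[1][140:240,170:310],(400,286),interpolation=2)
w=cv2.resize(ims[2],(400,300));o=np.zeros((600,800,3),np.uint8);o[:400,:400]=a;o[:286,400:]=b;o[290:590,400:]=w;cv2.imwrite("pics/p4.png",o)
E
```

```text
time_s: 8.55
eef_pos: [499.3, 142.6, 159.9]
ee_rot: [-0.001, 0.666, 0.746, -0.001]
force: [-0.5, -0.9, -3.0]
grip_width: 0.198
grip_force: 60.4
time_s: 9.05
eef_pos: [500.5, 140.8, 121.4]
ee_rot: [0.0, 0.667, 0.745, 0.0]
force: [1.7, 0.6, -1.7]
grip_width: 0.2
grip_force: 60.3
[500.46435577 141.21029606 121.42160162] 6.399551058607045
```

View pics/p4.png

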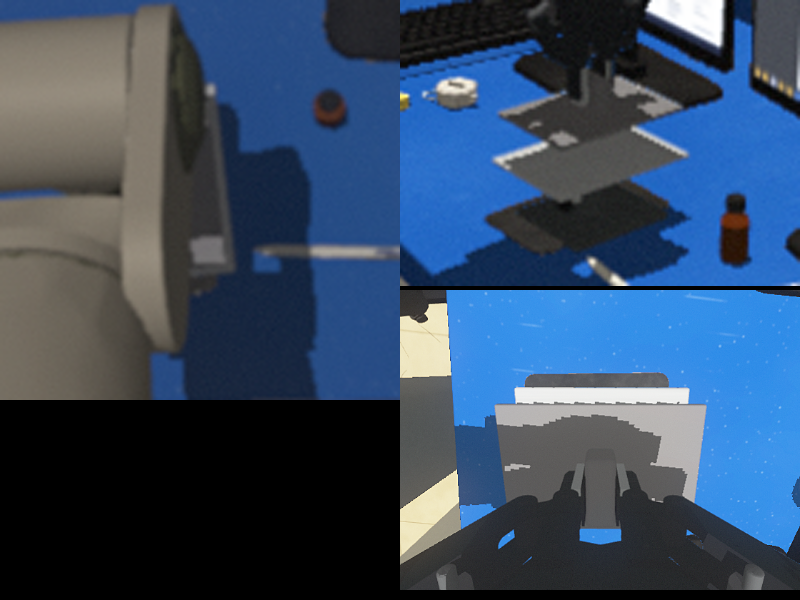

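The scene view shows the lid hanging level above the plate. The wrist view shows the +y edges of both plate (row ~388) and lid (row ~405) almost parallel, so I'll measure those edges from near.

Run:
```python
from h import *
c=dict(np.load("pics/wrist4.npz"));a=c["img"][125:225,120:440]
a=cv2.resize(a,None,fx=2.5,fy=2.5,interpolation=cv2.INTER_CUBIC);b=np.vstack([a,cv2.resize(c["img"][125:175,120:180],(300,250),interpolation=2).repeat(1,0) if 0 else np.zeros((0,800,3),np.uint8)])
e=np.hstack([cv2.resize(c["img"][125:185,x:x+80],(400,300),interpolation=cv2.INTER_CUBIC) for x in(125,365)])
cv2.imwrite("pics/w4z.png",np.vstack([b,e]))
```

```text
(no output)
```

View pics/w4z.png

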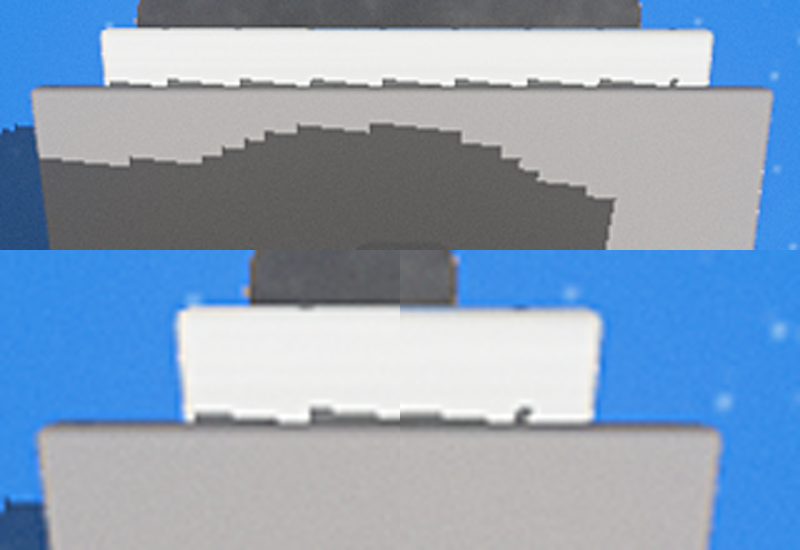

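Run:
```python
from h import *
c=dict(np.load("pics/wrist4.npz"))
P=[[160.2,136.9],[405.0,137.1]];L=[[132.8,160.9],[428.6,161.1]]
th=np.radians(6.4);u=np.array([np.cos(th),np.sin(th)]);v=np.array([-u[1],u[0]])
print("cam",-c["R"].T@c["t"])
for nm,p,zs,hw in(("plate",P,(58,63,68,73,78),53),("lid",L,(109,111,113,115,117),48)):
    for z in zs:
        w=plane(c,p,z)[:,:2];d=w[1]-w[0];print(nm,z,"len",np.linalg.norm(d).round(1),"yaw",np.degrees(np.arctan2(d[1],d[0])).round(2),"centre",(w.mean(0)-hw*v).round(1))
```

```text
cam [492.94164964 210.27189422 263.44729208]
plate 58 len 152.6 yaw 6.29 centre [502.6 142. ]
plate 63 len 148.9 yaw 6.29 centre [502.5 142.4]
plate 68 len 145.2 yaw 6.29 centre [502.5 142.8]
plate 73 len 141.5 yaw 6.29 centre [502.4 143.1]
plate 78 len 137.8 yaw 6.29 centre [502.3 143.5]
lid 109 len 141.5 yaw 6.29 centre [501.5 139.5]
lid 111 len 139.6 yaw 6.29 centre [501.5 139.8]
lid 113 len 137.8 yaw 6.29 centre [501.4 140.1]
lid 115 len 136.0 yaw 6.29 centre [501.4 140.4]
lid 117 len 134.2 yaw 6.29 centre [501.4 140.7]
```

The plate (length 150 gives a height of 62–64 mm) lies about (+1,+2.5) mm from the lid, and the yaws are equal. I'll descend with most of that correction and re-measure close up.

```bash
python3 -m handwheel '[[[1,0.02,0.04,-0.2,0],[1,0,0,-0.3,0],[1,0,0,-0.1,0],[1,0,0,-0.05,0],[1,0,0,0,0],[1,0,0,0,0]]]' 60
python3 - <<'E'
from rig import ctrl,optics
from h import *
c=optics.capture("wrist");np.savez("pics/wrist5.npz",**c)
s=ctrl.sense();q=s["ee_rot"];print(s["eef_pos"],s["force"],2*np.degrees(np.arctan2(q[2],q[1]))-90)
e=np.hstack([cv2.resize(c["img"][130:190,x:x+80],(400,300),interpolation=cv2.INTER_CUBIC) for x in(115,375)])
cv2.imwrite("pics/w5z.png",np.vstack([cv2.resize(c["img"][130:230],(800,143)),e]))
E
```

```text
time_s: 9.8
eef_pos: [501.4, 143.4, 88.7]
ee_rot: [0.0, 0.666, 0.746, 0.0]
force: [-0.4, -0.9, -1.4]
grip_width: 0.2
grip_force: 60.3
[501.44145075 143.38583558  88.78622842] [-0.57195539 -0.45655463 -2.46719676] 6.416241630919998
```

View pics/w5z.png

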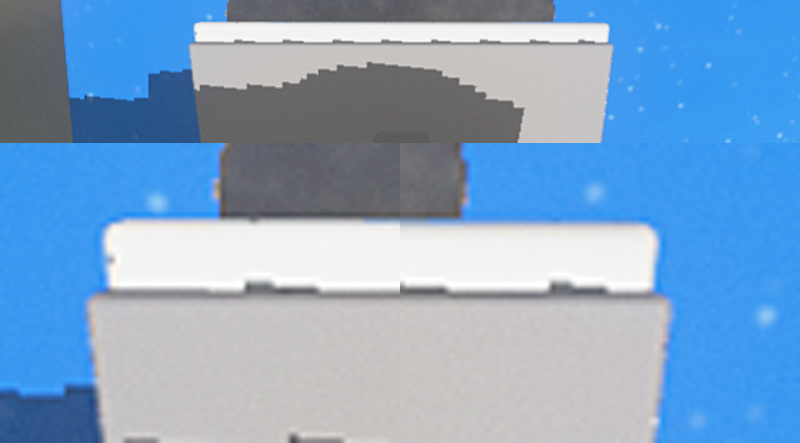

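Run:
```python
from h import *
c=dict(np.load("pics/wrist5.npz"))
P=[[135.6,144.9],[426.3,145.8]];L=[[132.2,160.4],[428.2,160.8]]
th=np.radians(6.4);u=np.array([np.cos(th),np.sin(th)]);v=np.array([-u[1],u[0]])
for nm,p,zs,hw in(("plate",P,(58,61,64,67),53),("lid",L,(76,78,80,82),48)):
    for z in zs:
        w=plane(c,p,z)[:,:2];d=w[1]-w[0];m=w.mean(0)-hw*v;print(nm,z,"len",np.linalg.norm(d).round(1),"yaw",np.degrees(np.arctan2(d[1],d[0])).round(2),"centre",m.round(1),"along/across",(m@u).round(1),(m@v).round(1))
```

```text
plate 58 len 153.4 yaw 6.19 centre [502.5 142.4] along/across 515.3 85.5
plate 61 len 150.7 yaw 6.19 centre [502.5 142.7] along/across 515.2 85.8
plate 64 len 148.1 yaw 6.19 centre [502.4 143. ] along/across 515.2 86.1
plate 67 len 145.4 yaw 6.19 centre [502.4 143.3] along/across 515.2 86.4
lid 76 len 141.7 yaw 6.28 centre [502.1 142. ] along/across 514.8 85.1
lid 78 len 139.9 yaw 6.28 centre [502.1 142.3] along/across 514.8 85.4
lid 80 len 138.0 yaw 6.28 centre [502.  142.6] along/across 514.8 85.7
lid 82 len 136.2 yaw 6.28 centre [502.  142.8] along/across 514.8 86.0
```

The lid is within 0.5 mm and 0.1° of the plate centre, with a gap of about 11 mm. I'll lower it gently and feel for contact.

```bash
python3 -m handwheel '[[[1,0.006,0.01,-0.04,0],[1,0,0,-0.04,0],[1,0,0,-0.04,0],[1,0,0,-0.02,0],[1,0,0,0,0],[1,0,0,0,0]]]' 60 | grep -E "eef|force: \["; for i in 1 2 3; do python3 -m handwheel '[[[1,0,0,-0.02,0],[1,0,0,0,0],[1,0,0,0,0]]]' | grep -E "eef|force: \["; done
```

```text
eef_pos: [501.5, 143.9, 81.3]
force: [0.2, 0.9, -1.5]
eef_pos: [501.5, 143.9, 80.3]
force: [0.4, 1.0, -2.8]
eef_pos: [501.4, 143.9, 79.3]
force: [0.5, -0.2, -1.8]
eef_pos: [501.4, 143.9, 78.3]
force: [-0.6, -0.5, -2.2]
```

```bash
for i in 1 2; do python3 -m handwheel '[[[1,0,0,-0.02,0],[1,0,0,0,0],[1,0,0,0,0]]]' 60| grep -E "eef|force: \["; done
```

```text
eef_pos: [501.5, 143.9, 78.1]
force: [-3.1, -0.0, 7.3]
eef_pos: [501.5, 143.9, 78.1]
force: [-8.2, -0.7, 17.1]
```

```bash
python3 -m handwheel '[[[1,0,0,-0.02,0],[1,0,0,0,0],[1,0,0,0,0]]]' 60| grep -E "eef|force: \["; python3 -c "
from rig import ctrl;print(ctrl.sense()['wrist_torque'])"
```

```text
eef_pos: [501.6, 143.9, 78.1]
force: [-12.3, -2.3, 27.5]
[-0.32257279  2.19152644 -0.0909665 ]
```

The plate is felt at TCP z=78.1. The position doesn't change while the force rises, so the lid is on the plate (top about 65 mm). I'll ease back to a light press.

```bash
python3 -m handwheel '[[[1,0,0,0.04,0],[1,0,0,0,0],[1,0,0,0,0]]]' 60| grep -E "eef|ee_rot|force: \["; python3 -c "
from rig import ctrl;print(ctrl.sense()['wrist_torque'])"
```

```text
eef_pos: [501.7, 143.9, 78.1]
ee_rot: [0.0, 0.666, 0.746, 0.0]
force: [-3.4, 0.7, 9.3]
[-0.10381074  0.72159392 -0.03193646]
```

```bash
python3 -m handwheel '[[[1,0,0,0.01,0],[1,0,0,0,0],[0.4,0,0,0,0],[0.2,0,0,0,0],[0,0,0,0,0],[0,0,0,0,0],[0,0,0,0,0],[0,0,0,0,0]]]' 20; python3 -m handwheel '[[[0,0,0,0.1,0],[0,0,0,0.3,0],[0,0,0,0.6,0],[0,0,0,0.8,0],[0,0,0,0.8,0],[0,0,0,0,0],[0,0,0,0,0]]]'
```

```text
time_s: 13.35
eef_pos: [501.4, 143.8, 77.8]
ee_rot: [-0.0, 0.666, 0.746, -0.0]
force: [-0.2, 0.5, 0.4]
grip_width: 0.501
grip_force: 0.0
time_s: 14.05
eef_pos: [501.5, 143.9, 208.4]
ee_rot: [0.001, 0.666, 0.746, 0.001]
force: [-0.1, 0.4, -0.4]
grip_width: 0.502
grip_force: 0.0
```

```bash
python3 -m handwheel '[[[0,-0.4,0.6,0.1,0],[0,-0.6,0.7,0,0],[0,-0.6,0.7,0,0],[0,-0.6,0.7,0,0],[0,-0.6,0.7,0,0],[0,-0.6,0.7,0,0],[0,-0.6,0.7,0,0],[0,-0.6,0.7,0,0],[0,0,0,0,0],[0,0,0,0,0]]]' | grep eef
python3 - <<'E'
from rig import ctrl,optics
from h import *
o=np.zeros((600,800,3),np.uint8)
c=optics.capture("top");np.savez("pics/top6.npz",**c);s=optics.capture("scene")
o[:450]=cv2.resize(c["img"][160:280,180:393],(800,450),interpolation=2);o[450:,:]=0
b=cv2.resize(s["img"][160:300,180:380],(286,200),interpolation=2);o[400:600,514:]=b;cv2.imwrite("pics/p6.png",o)
E
```

```text
eef_pos: [270.6, 418.8, 211.6]
```

View pics/p6.png

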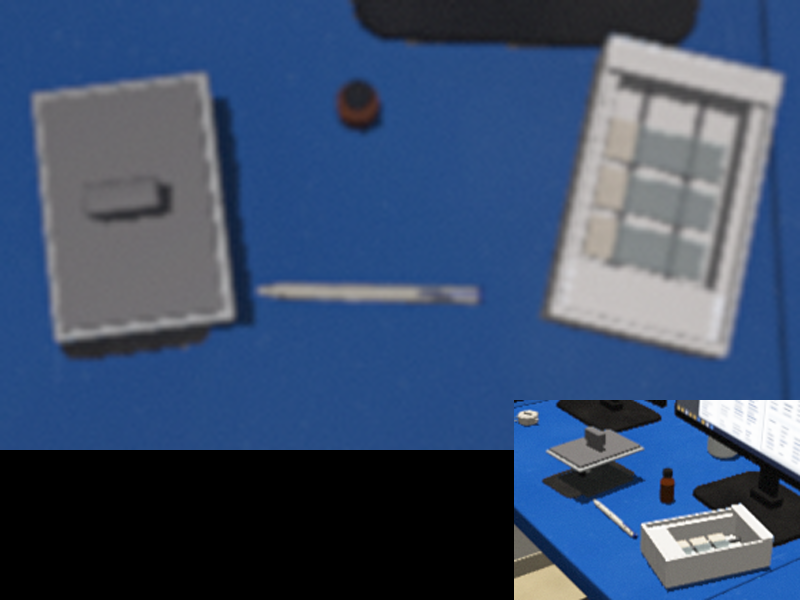

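The final picture shows the lid flat on the plate with near-even margins (offset about 1 mm) and sides parallel. The chamber is open, and the bottle (358,105) and pen (370,293) are where they were. Handing in.

```bash
python3 -c "
from rig import ctrl;print(ctrl.finish_job())"
```

```text
the job is handed in; nothing more can be done
None
```

The job is handed in (no verdict came back): the lid was slid to its end stop, lifted off and set on the stand plate within about 1 mm of centre, sides parallel, let go only after I felt contact (about 27 N at most), with the bottle and pen untouched, in about 15 s.

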